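# Clear the drill table with the scraper

## Robot

A 6-joint arm with a two-finger parallel gripper is mounted at the origin on the work surface. World frame = base frame: x ahead of the robot, y to its left, z up, the work surface at z = 0. Lengths are in m, angles in rad, forces in N, time in s.
With the tool pointing down it reaches from about 0.3 to 0.875 m from the base axis. Payload 6.4 kg.
Tool frame: the origin (TCP) lies midway between the tips of the shut fingers; the grasp point (between the pads) lies 19 mm behind it; z points along the fingers, y is the line along which they close (so a half turn about z gives the same grasp; the last joint's range is limited). The gripper opens to 85 mm and grips with 20 to 120 N. Pads are 22 mm wide; open, the fingers measure 114 mm over their backs; the gripper's body (76 mm by 85 mm) begins 54 mm behind the grasp point. The pads swing forward as they close: fully open they stand 13 mm farther back than shut.
Start: joints at [1.074, 0.181, 1.607, -0, 1.354, -0.206], TCP at [0.165, 0.551, 0.231] pointing down, gripper open.
Joint ranges: [-2.99, 2.99], [-0.89, 2.07], [0.3, 2.58], [-1.14, 4.28], [0, 2.63], [-3.12, 3.12]. Speed limits (rad/s): [2.57, 2.57, 3.01, 3.14, 3.14, 3.14].

## Interface

Orientations are given as a unit quaternion [w, x, y, z].
In Python, from bench import ctrl, vision, workorder gives the robot as it stands. The module is installed in compiled form; this text tells all that it offers.
- The arm moves only by the tool servo_tool, never from a script. Its argument "steps" is a list of rows, each an object of numbers: "dx", "dy", "dz": the shift along the world's x, y, z as a fraction of full scale; "wx", "wy", "wz": the turn, a rotation vector about the world's x, y, z as a fraction of full scale. A call has exactly 5 rows; each row is the pose to reach, as a shift and turn from the pose commanded when the call began, turning the shorter way round; what a row does not reach only later rows make up. Full scale, the value 1, is 100 mm for a shift and pi rad for a turn. A row lasts 1/12 s, in which the tool goes at most 41.7 mm and 7.16 degrees, less where a joint would pass 70% of its speed; a pose out of reach is approached as far as the arm can. A call with a number of a shift or a turn outside -1 to 1 is refused whole. A call with a gripper value outside its range is refused whole. "jaw" is the opening, from 0 (shut) to 1 (fully open), set as the call begins (left out, the last holds). The fingers move at their own pace and stop on an object; the grip force is fixed at half the most. Time passes only in rows, so rows that repeat a pose let the fingers close, or fill a call up. It gives the time, the measured TCP pose, the force, the opening and the grip force at its end, in the units of the state.
- ctrl.get_obs(): the state, without advancing time (a new reading comes with each control period).
- vision.camera(name): name is "scene" or "top" or "wrist"; returns a dict with "frame" (420x560x3 uint8, red, green, blue), "vfov" (degrees; the focal length in pixels is half the picture's height over the tangent of half this angle, whatever the lens; pixels are square), "cx", "cy" (the principal point, pixels), "camera_from_world" (4x4, takes a point from world to camera coordinates). Camera axes: x right, y up, looking along -z (the intrinsics and any distortion apply to the point x, -y, -z); pixel columns grow to the right and rows downward; lengths in m; the calibration is good to about 2 mm. The wrist camera is an equidistant fisheye: a pixel r from the principal point sees the ray r / f radians off the axis. A picture is of the moment at which its call begins. There is no depth.
- workorder.hand_in(): hands the job in; it is judged then, once.
The state is a dict: "time_s": time; "q": joint angles; "dq": joint speeds; "joint_efforts": joint torques, N m; "eef_pos": TCP position; "eef_rot": TCP orientation; "wrist_force": force on the tool from outside, world axes, zero at the start; "torque": the same for the moment, N m; "opening": opening from 0.0 (shut) to 1.0 (fully open); "grasp_force": force on a finger pad.
Only numpy, scipy, OpenCV 4.12 (cv2) and the standard library are available. Lean on these libraries where they do the work, as an engineer would, in place of code of your own. Each camera call takes 0.05 s, during which the arm holds its last target. There are 200 camera calls.

## Task

Pick up the scraper block and use it to wipe all six metal chips off the green drill table into the red scrap tray, without touching the chips with the gripper; none may end up on the bench or in the blue bolt tray. Then stand the scraper upright back on its rubber mat and let go. Leave the oil can, the glue jar and the tape measure where they are.

Things in the scene. Friction and masses are not known exactly. Their poses are not given: they have to be found in the camera images.
- drill_table: Green flat plate on a dark block, fixed to the bench: 160 mm along its x, 220 mm along its y, flat top 70 mm above the bench, no raised edges. Origin: centre of the underside, at bench level; z up. A tray stands against each of its two 160 mm edges (the +y and the -y edge).
- scrap_tray: Red open tray, fixed, 190 (x) by 115 (y) by 53 mm high, walls and floor 4 mm, against the +y or the -y edge of the drill table (it varies), its rim 17 mm below the plate's top. Origin: centre of the underside; axes parallel to the drill table's.
- bolt_tray: Blue open tray of good bolts, same size, fixed against the other edge of the drill table. Origin: centre of the underside. No scrap may go in it.
- mat: Black rubber mat, fixed, 140 (x) by 110 (y) by 4 mm, home of the scraper; left or right on the bench. Origin: centre of the underside.
- scraper: Scraper block, loose, about 0.25 kg, stands on the mat at the start. Yellow foot 100 (x) by 34 (y) by 26 mm high with flat long faces; above it a wooden grip 60 (x) by 24 (y) mm, from 26 to 76 mm above the underside. Origin: centre of the underside; z up. Grip it across its 24 mm thickness (its y).
- oil_can: White oil can with an orange band, 56 mm diameter, 110 mm high, standing loose on the side of the bench away from the mat; leave alone. Origin: centre of the underside.
- glue_jar: Amber jar with a white lid, 60 mm diameter, 70 mm high, loose, to one side of the trays; leave alone. Origin: centre of the underside.
- tape_measure: Orange and black tape measure, 66 by 38 by 62 mm high, standing loose to one side of the trays; leave alone. Origin: centre of the underside.
- chip0: Aluminium hole-saw slug, a disc of 26 mm diameter and 10 mm thick, 15 g, lying flat and loose on the drill table. Origin: centre of its underside as it lies at the start.
- chip1: Aluminium hole-saw slug, a disc of 26 mm diameter and 10 mm thick, 15 g, lying flat and loose on the drill table. Origin: centre of its underside as it lies at the start.
- chip2: Aluminium hole-saw slug, a disc of 26 mm diameter and 10 mm thick, 15 g, lying flat and loose on the drill table. Origin: centre of its underside as it lies at the start.
- chip3: Brass offcut, 24 by 18 by 10 mm, 15 g, lying flat and loose on the drill table. Origin: centre of its underside as it lies at the start.
- chip4: Brass offcut, 24 by 18 by 10 mm, 15 g, lying flat and loose on the drill table. Origin: centre of its underside as it lies at the start.
- chip5: Brass offcut, 24 by 18 by 10 mm, 15 g, lying flat and loose on the drill table. Origin: centre of its underside as it lies at the start.
Mind the look-alikes: they are no part of the job. There is more than one size of the scraper; the one meant has the size given above.

How it is judged:
On the way, in this order (a step that is already met when the one before it is completed fails the run):
1. the scraper is lifted off its mat while all six chips are still on the drill table (z of scraper in the frame of mat above 0.03 m and x of chip0 in the frame of drill_table between -0.08 and 0.08 m and y of chip0 in the frame of drill_table between -0.11 and 0.11 m and z of chip0 in the frame of drill_table between 0 and 0.085 m and z of each of chip0, chip1, chip2, chip3, chip4, chip5 in the frame of drill_table above 0.065 m and x of chip1 in the frame of drill_table between -0.08 and 0.08 m and y of chip1 in the frame of drill_table between -0.11 and 0.11 m and z of chip1 in the frame of drill_table between 0 and 0.085 m and x of chip2 in the frame of drill_table between -0.08 and 0.08 m and y of chip2 in the frame of drill_table between -0.11 and 0.11 m and z of chip2 in the frame of drill_table between 0 and 0.085 m and x of chip3 in the frame of drill_table between -0.08 and 0.08 m and y of chip3 in the frame of drill_table between -0.11 and 0.11 m and z of chip3 in the frame of drill_table between 0 and 0.085 m and x of chip4 in the frame of drill_table between -0.08 and 0.08 m and y of chip4 in the frame of drill_table between -0.11 and 0.11 m and z of chip4 in the frame of drill_table between 0 and 0.085 m and x of chip5 in the frame of drill_table between -0.08 and 0.08 m and y of chip5 in the frame of drill_table between -0.11 and 0.11 m and z of chip5 in the frame of drill_table between 0 and 0.085 m), for 0.1 s.
2. all six chips lie in the red scrap tray while the scraper is still off its mat (x of chip0 in the frame of scrap_tray between -0.095 and 0.095 m and y of chip0 in the frame of scrap_tray between -0.0575 and 0.0575 m and z of chip0 in the frame of scrap_tray between 0 and 0.05 m and x of chip1 in the frame of scrap_tray between -0.095 and 0.095 m and y of chip1 in the frame of scrap_tray between -0.0575 and 0.0575 m and z of chip1 in the frame of scrap_tray between 0 and 0.05 m and x of chip2 in the frame of scrap_tray between -0.095 and 0.095 m and y of chip2 in the frame of scrap_tray between -0.0575 and 0.0575 m and z of chip2 in the frame of scrap_tray between 0 and 0.05 m and x of chip3 in the frame of scrap_tray between -0.095 and 0.095 m and y of chip3 in the frame of scrap_tray between -0.0575 and 0.0575 m and z of chip3 in the frame of scrap_tray between 0 and 0.05 m and x of chip4 in the frame of scrap_tray between -0.095 and 0.095 m and y of chip4 in the frame of scrap_tray between -0.0575 and 0.0575 m and z of chip4 in the frame of scrap_tray between 0 and 0.05 m and x of chip5 in the frame of scrap_tray between -0.095 and 0.095 m and y of chip5 in the frame of scrap_tray between -0.0575 and 0.0575 m and z of chip5 in the frame of scrap_tray between 0 and 0.05 m and not ((x of scraper in the frame of mat between -0.07 and 0.07 m and y of scraper in the frame of mat between -0.055 and 0.055 m and z of scraper in the frame of mat between 0 and 0.01 m) and angle between scraper's own z axis and vertical below 0.12 rad)), for 0.2 s.
At the end, for the whole second after the job is handed in: All six chips lie inside the red scrap tray, below its rim, at rest; the scraper stands upright (within 7 degrees) on the rubber mat, its centre over the mat (within 70 by 55 mm of the mat's centre), at rest and released (x of chip0 in the frame of scrap_tray between -0.095 and 0.095 m and y of chip0 in the frame of scrap_tray between -0.0575 and 0.0575 m and z of chip0 in the frame of scrap_tray between 0 and 0.05 m and x of chip1 in the frame of scrap_tray between -0.095 and 0.095 m and y of chip1 in the frame of scrap_tray between -0.0575 and 0.0575 m and z of chip1 in the frame of scrap_tray between 0 and 0.05 m and x of chip2 in the frame of scrap_tray between -0.095 and 0.095 m and y of chip2 in the frame of scrap_tray between -0.0575 and 0.0575 m and z of chip2 in the frame of scrap_tray between 0 and 0.05 m and x of chip3 in the frame of scrap_tray between -0.095 and 0.095 m and y of chip3 in the frame of scrap_tray between -0.0575 and 0.0575 m and z of chip3 in the frame of scrap_tray between 0 and 0.05 m and x of chip4 in the frame of scrap_tray between -0.095 and 0.095 m and y of chip4 in the frame of scrap_tray between -0.0575 and 0.0575 m and z of chip4 in the frame of scrap_tray between 0 and 0.05 m and x of chip5 in the frame of scrap_tray between -0.095 and 0.095 m and y of chip5 in the frame of scrap_tray between -0.0575 and 0.0575 m and z of chip5 in the frame of scrap_tray between 0 and 0.05 m and x of scraper in the frame of mat between -0.07 and 0.07 m and y of scraper in the frame of mat between -0.055 and 0.055 m and z of scraper in the frame of mat between 0 and 0.01 m and angle between scraper's own z axis and vertical below 0.12 rad and linear speed of each of chip0, chip1, chip2, chip3, chip4, chip5, scraper below 0.02 m/s and contact force between scraper and the fingers below 0.1 N); the robot touches nothing.
It fails at once if the gripper or arm touches a chip (contact force between any of chip0, chip1, chip2, chip3, chip4, chip5 and the fingers above 0.3 N or contact force between any of chip0, chip1, chip2, chip3, chip4, chip5 and the arm above 0.3 N).
It fails at once if the oil can is shifted by more than 30 mm (distance of oil_can from where it was at the start of the episode above 0.03 m).
It fails at once if the glue jar is shifted by more than 30 mm (distance of glue_jar from where it was at the start of the episode above 0.03 m).
It fails at once if the tape measure is shifted by more than 30 mm (distance of tape_measure from where it was at the start of the episode above 0.03 m).
It fails at once if the oil can or the glue jar is tipped (angle between any of oil_can, glue_jar's own z axis and vertical above 0.4 rad).
It also fails if it takes over 59 s, if anything falls off the work surface, if the arm or the gripper's body presses on something with over 40 N, if the wrist force passes 120 N, or if a joint passes its speed limit or range.

## Working session

There is one attempt and no reset: what is moved stays moved. The work goes in short steps, Python scripts to look and compute and a tool call to move; the robot and the scene stay as the last step left them, time stands still between calls to the robot, and variables do not carry over. Pictures are saved under pics/ and viewed, at most 10 in all, crops included, and the job is handed in when it is done.

Besides the shell and the picture viewer there is one more tool, called after "Emit:" by a JSON object that holds its "name" and its "arguments". servo_tool: Moves the arm, as the interface text tells. Its arguments: {"type":"object","properties":{"steps":{"type":"array","items":{"type":"object","properties":{"dx":{"type":"number"},"dy":{"type":"number"},"dz":{"type":"number"},"wx":{"type":"number"},"wy":{"type":"number"},"wz":{"type":"number"}}}},"jaw":{"type":"number"}},"required":["steps"]}

```bash
mkdir -p pics
cat > h.py <<'E'
import numpy as np, cv2
from bench import ctrl, vision, workorder
def cam(n):
    c=vision.camera(n); c['f']=210/np.tan(np.radians(c['vfov'])/2); c['n']=n; return c
def save(c,p,box=None,s=1):
    im=c['frame'][:,:,::-1]
    if box: im=im[box[1]:box[3],box[0]:box[2]]
    cv2.imwrite('pics/'+p,cv2.resize(im,None,fx=s,fy=s,interpolation=cv2.INTER_CUBIC))
def ray(c,u,v):
    T=np.array(c['camera_from_world']);x=(u-c['cx'])/c['f'];y=(v-c['cy'])/c['f']
    if c['n']=='wrist':
        r=np.hypot(x,y);k=np.sin(r)/max(r,1e-9);d=np.array([x*k,-y*k,-np.cos(r)])
    else: d=np.array([x,-y,-1])
    R=T[:3,:3];return -R.T@T[:3,3],R.T@d
def onz(c,u,v,z):
    o,d=ray(c,u,v);return o+d*(z-o[2])/d[2]
E
python3 - <<'E'
from h import *
for n in ['top','scene']:
    c=cam(n);save(c,n+'0.png',s=1.4);o,d=ray(c,280,210);print(n,o,d,c['f'],c['cx'],c['cy'])
o=ctrl.get_obs();print(o['time_s'],o['eef_pos'],o['eef_rot'],o['opening'])
E
```

```text
top [0.29212799 0.07369732 1.3187179 ] [ 0.18621731 -0.01514495 -0.98241836] 414.1892291675053 282.9763877776664 210.28027603864024
scene [ 1.44290988 -0.52988666  0.89022401] [-0.66642942  0.43920538 -0.60247921] 546.1676933273455 278.8707055621569 208.6119475523824
0.1 [0.16461472 0.55041125 0.2304675 ] [-2.57580604e-04  1.44880338e-01  9.89448854e-01 -7.66528288e-04] 0.9938113636221176
```

View pics/top0.png

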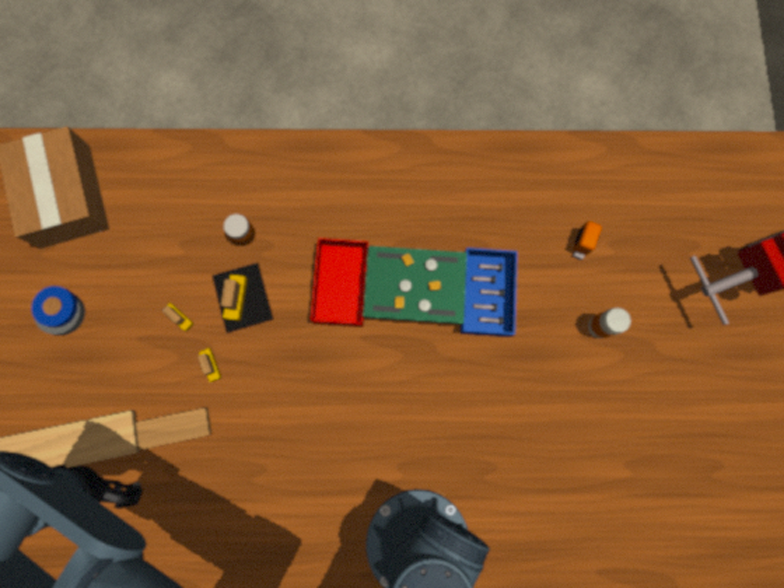

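View pics/scene0.png

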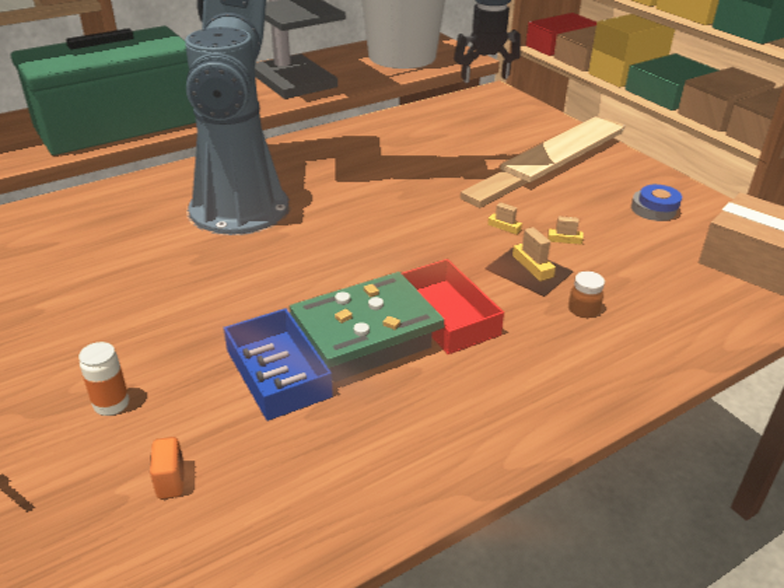

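The top view (shown at 1.4x) has the red tray at (340,283), the green table at (415,285), the blue tray at (490,291) and the mat at (243,297). Three blocks could be the scraper: (234,297) on the mat, and smaller ones at (178,316) and (208,365). The one on the mat looks like the 100 mm size, which I'll confirm by measurement and a crop.

```bash
cat > m.py <<'E'
from h import *
def blobs(c,lo,hi,amin,z,box=None):
    hsv=cv2.cvtColor(c['frame'],cv2.COLOR_RGB2HSV);m=cv2.inRange(hsv,lo,hi)
    if box:
        k=np.zeros_like(m);k[box[1]:box[3],box[0]:box[2]]=1;m=m*k
    out=[]
    for q in cv2.findContours(m,cv2.RETR_EXTERNAL,cv2.CHAIN_APPROX_NONE)[0]:
        if cv2.contourArea(q)<amin: continue
        P=np.array([onz(c,*p[0],z)[:2] for p in q],np.float32)
        r=cv2.minAreaRect(P*1000); out.append((q[:,0].mean(0).round(),np.round(r[0],1),np.round(r[1],1),round(r[2],1)))
    return out
E
python3 - <<'E'
from m import *
c=cam('top');save(c,'crop0.png',(110,150,210,280),5)
def sh(n,*a):
    for b in blobs(c,*a): print(n,*b)
sh('green',(65,80,30),(95,255,255),300,.07)
sh('red',(0,200,60),(5,255,255),300,.053,(200,150,300,250))
sh('blue',(105,150,40),(130,255,255),300,.053,(300,150,400,250))
sh('mat',(0,0,0),(180,255,45),300,.004,(140,170,210,250))
sh('yellow',(22,180,120),(35,255,255),15,.026,(100,150,220,290))
sh('grip',(8,60,120),(21,170,255),15,.076,(110,180,190,280))
sh('brass',(12,120,120),(30,255,255),8,.08,(262,170,335,232))
sh('alu',(0,0,150),(180,60,255),8,.08,(262,170,335,232))
sh('white',(0,0,140),(180,60,255),30,.07,(140,140,200,180))
E
```

```text
green [297. 203.] [550.9   3. ] [216.1 160.9] 85.9
red [242. 201.] [562.  171.8] [116.8 191.8] 85.9
blue [349. 209.] [ 538.  -160.1] [114.8 188.8] 85.7
mat [173. 211.] [535.9 397.5] [132.8 101.5] 16.4
yellow [151. 260.] [380.6 456.9] [71.6 26.8] 22.1
yellow [129. 226.] [487.3 534.4] [71.  25.4] 48.9
yellow [169. 212.] [532.8 410.1] [ 36.7 102.2] 82.0
grip [146. 260.] [378.1 453.8] [41.3 18.3] 21.1
grip [122. 224.] [486.  530.3] [44.1 16.5] 46.2
grip [163. 209.] [532.8 410.4] [24.6 59.4] 83.5
brass [280. 231.] [465.5  54.9] [108.6   6.1] 89.8
brass [285. 216.] [509.9  39.5] [18.3 21.6] 89.6
brass [310. 203.] [548.5 -37.3] [24.6 18.7] 89.9
brass [291. 185.] [605.   20.9] [25.5 18.1] 25.5
brass [299. 173.] [638.7  -2.2] [223.7  28.9] 90.0
alu [303. 218.] [503.5 -16.7] [21.3 21.7] 89.2
alu [290. 204.] [547.1  25.5] [21.4 21.9] 89.5
alu [308. 189.] [594. -32.] [18.5 22.2] 89.0
white [168. 161.] [687.1 402.9] [49.7 48.7] 90.0
```

View pics/crop0.png

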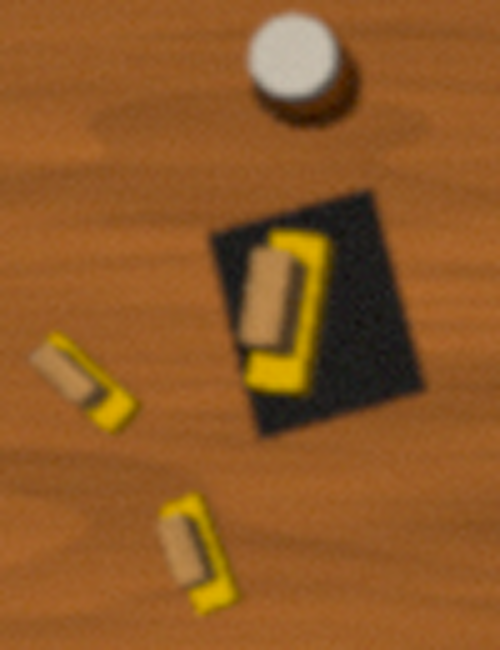

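The block on the mat measures 102 x 36 mm with a 60 x 24 mm grip, matching the description. The other two have feet of about 71 x 26 mm, so they are the decoys. The one to grasp is at (0.532, 0.409) with yaw about -7°. Now I'll approach it.

Emit:
{"name": "servo_tool", "arguments": {"steps": [{"dx":0.15,"dy":-0.05,"wz":0.01},{"dx":0.35,"dy":-0.13,"wz":0.02},{"dx":0.55,"dy":-0.21,"wz":0.03},{"dx":0.75,"dy":-0.29,"wz":0.042},{"dx":0.95,"dy":-0.36,"wz":0.052}], "jaw": 1}}

```text
$.steps[0]: bad value
```

Emit:
{"name": "servo_tool", "arguments": {"steps": [{"dx":0.19,"dy":-0.07},{"dx":0.38,"dy":-0.14},{"dx":0.57,"dy":-0.22},{"dx":0.76,"dy":-0.29},{"dx":0.95,"dy":-0.36}]}}

```text
$.steps[0]: bad value
```

Emit:
{"name": "servo_tool", "arguments": {"steps": [{"dx":0.19,"dy":-0.07},{"dx":0.38,"dy":-0.14},{"dx":0.57,"dy":-0.22},{"dx":0.76,"dy":-0.29},{"dx":0.95,"dy":-0.36}]}}

```text
$.steps[0]: bad value
```

Emit:
{"name": "servo_tool", "arguments": {"steps": [{"dx":0.22,"dy":-0.09,"dz":-0.2},{"dx":0.44,"dy":-0.18,"dz":-0.4},{"dx":0.66,"dy":-0.27,"dz":-0.6},{"dx":0.824,"dy":-0.334,"dz":-0.8},{"dx":0.824,"dy":-0.334,"dz":-0.8}]}}

```text
$.steps[0]: bad value
```

Run:
```python
from h import *
c=cam('wrist');save(c,'w0.png');o=ctrl.get_obs();print(o['time_s'],o['eef_pos'],o['eef_rot'],o['opening'],o['wrist_force'])
```

```text
0.2 [0.1646871  0.55058914 0.23075203] [-1.83412306e-04  1.44887419e-01  9.89448007e-01 -4.93767516e-04] 1.0014545551918421 [-0.48582568 -0.09840494  0.51244582]
```

View pics/w0.png

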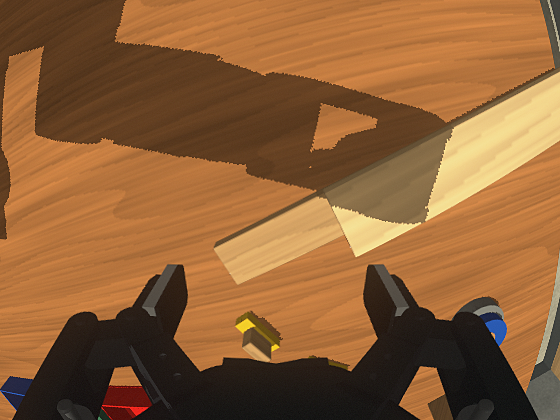

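All four moves were refused, and the wrist view confirms the arm is still at the start. Each row probably needs all six fields, so I'll retry that way.

Emit:
{"name": "servo_tool", "arguments": {"steps": [{"dx":0.15,"dy":-0.05,"dz":0,"wx":0,"wy":0,"wz":0.01},{"dx":0.35,"dy":-0.13,"dz":0,"wx":0,"wy":0,"wz":0.02},{"dx":0.55,"dy":-0.21,"dz":0,"wx":0,"wy":0,"wz":0.03},{"dx":0.75,"dy":-0.29,"dz":0,"wx":0,"wy":0,"wz":0.042},{"dx":0.95,"dy":-0.36,"dz":0,"wx":0,"wy":0,"wz":0.052}], "jaw": 1}}

```text
time_s: 0.62
eef_pos: [0.2605, 0.5143, 0.2311]
eef_rot: [-0.0, 0.063, 0.998, -0.0]
wrist_force: [0.7, -0.2, 0.5]
opening: 1.001
grasp_force: 0.0
```

Emit:
{"name": "servo_tool", "arguments": {"steps": [{"dx":0.2,"dy":-0.07,"dz":0,"wx":0,"wy":0,"wz":0},{"dx":0.4,"dy":-0.15,"dz":0,"wx":0,"wy":0,"wz":0},{"dx":0.6,"dy":-0.23,"dz":0,"wx":0,"wy":0,"wz":0},{"dx":0.8,"dy":-0.31,"dz":0,"wx":0,"wy":0,"wz":0},{"dx":1.0,"dy":-0.39,"dz":0,"wx":0,"wy":0,"wz":0}]}}

```text
time_s: 1.03
eef_pos: [0.3607, 0.4753, 0.231]
eef_rot: [-0.0, 0.064, 0.998, -0.0]
wrist_force: [-0.1, 0.6, 0.8]
opening: 1.001
grasp_force: 0.0
```

Emit:
{"name": "servo_tool", "arguments": {"steps": [{"dx":0.2,"dy":-0.07,"dz":0,"wx":0,"wy":0,"wz":0},{"dx":0.4,"dy":-0.15,"dz":0,"wx":0,"wy":0,"wz":0},{"dx":0.6,"dy":-0.23,"dz":0,"wx":0,"wy":0,"wz":0},{"dx":0.8,"dy":-0.31,"dz":-0.1,"wx":0,"wy":0,"wz":0},{"dx":1.0,"dy":-0.39,"dz":-0.2,"wx":0,"wy":0,"wz":0}]}}

```text
time_s: 1.45
eef_pos: [0.4612, 0.4366, 0.2116]
eef_rot: [0.001, 0.064, 0.998, 0.0]
wrist_force: [-0.3, 0.1, 0.1]
opening: 1.0
grasp_force: 0.0
```

Emit:
{"name": "servo_tool", "arguments": {"steps": [{"dx":0.2,"dy":-0.08,"dz":-0.15,"wx":0,"wy":0,"wz":0},{"dx":0.4,"dy":-0.16,"dz":-0.3,"wx":0,"wy":0,"wz":0},{"dx":0.6,"dy":-0.24,"dz":-0.45,"wx":0,"wy":0,"wz":0},{"dx":0.71,"dy":-0.27,"dz":-0.61,"wx":0,"wy":0,"wz":0},{"dx":0.71,"dy":-0.27,"dz":-0.61,"wx":0,"wy":0,"wz":0}]}}

```text
time_s: 1.87
eef_pos: [0.5311, 0.4073, 0.1459]
eef_rot: [-0.002, 0.065, 0.998, -0.002]
wrist_force: [-1.5, -1.0, -0.7]
opening: 1.002
grasp_force: 0.0
```

Run:
```python
from h import *
c=cam('wrist');save(c,'w1.png');o=ctrl.get_obs();print(o['time_s'],o['eef_pos'],o['eef_rot'],o['opening'],o['wrist_force'])
```

```text
1.9167 [0.53032297 0.40842548 0.14762258] [-0.00208688  0.06458262  0.99790941 -0.00124066] 0.9965912872246853 [-1.19003919 -0.39015824 -0.36313553]
```

View pics/w1.png

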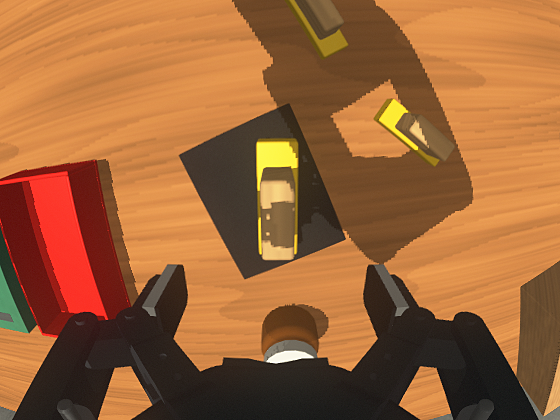

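The wrist view shows the scraper centred between the fingers (column 278, midpoint about 275) and parallel to the pads. The jar is clear. I'll descend and grip.

Emit:
{"name": "servo_tool", "arguments": {"steps": [{"dx":0,"dy":0,"dz":-0.2,"wx":0,"wy":0,"wz":0},{"dx":0,"dy":0,"dz":-0.4,"wx":0,"wy":0,"wz":0},{"dx":0,"dy":0,"dz":-0.6,"wx":0,"wy":0,"wz":0},{"dx":0,"dy":0,"dz":-0.8,"wx":0,"wy":0,"wz":0},{"dx":0,"dy":0,"dz":-1.0,"wx":0,"wy":0,"wz":0}]}}

```text
time_s: 2.33
eef_pos: [0.5304, 0.411, 0.051]
eef_rot: [0.001, 0.063, 0.998, 0.001]
wrist_force: [0.3, -0.4, -0.1]
opening: 0.997
grasp_force: 0.0
```

Emit:
{"name": "servo_tool", "arguments": {"steps": [{"dx":0,"dy":0,"dz":-0.04,"wx":0,"wy":0,"wz":0},{"dx":0,"dy":0,"dz":-0.08,"wx":0,"wy":0,"wz":0},{"dx":0,"dy":0,"dz":-0.1,"wx":0,"wy":0,"wz":0},{"dx":0,"dy":0,"dz":-0.1,"wx":0,"wy":0,"wz":0},{"dx":0,"dy":0,"dz":-0.1,"wx":0,"wy":0,"wz":0}]}}

```text
time_s: 2.75
eef_pos: [0.5316, 0.4105, 0.0419]
eef_rot: [0.001, 0.064, 0.998, 0.001]
wrist_force: [0.1, -0.2, 0.4]
opening: 1.001
grasp_force: 0.0
```

Emit:
{"name": "servo_tool", "arguments": {"steps": [{"dx":0,"dy":0,"dz":0,"wx":0,"wy":0,"wz":0},{"dx":0,"dy":0,"dz":0,"wx":0,"wy":0,"wz":0},{"dx":0,"dy":0,"dz":0,"wx":0,"wy":0,"wz":0},{"dx":0,"dy":0,"dz":0,"wx":0,"wy":0,"wz":0},{"dx":0,"dy":0,"dz":0,"wx":0,"wy":0,"wz":0}], "jaw": 0}}

```text
time_s: 3.17
eef_pos: [0.5309, 0.4098, 0.0405]
eef_rot: [0.0, 0.064, 0.998, -0.0]
wrist_force: [-1.0, -5.3, 2.8]
opening: 0.303
grasp_force: 1.9
```

Emit:
{"name": "servo_tool", "arguments": {"steps": [{"dx":0,"dy":0,"dz":0,"wx":0,"wy":0,"wz":0},{"dx":0,"dy":0,"dz":0,"wx":0,"wy":0,"wz":0},{"dx":0,"dy":0,"dz":0,"wx":0,"wy":0,"wz":0},{"dx":0,"dy":0,"dz":0,"wx":0,"wy":0,"wz":0},{"dx":0,"dy":0,"dz":0,"wx":0,"wy":0,"wz":0}]}}

```text
time_s: 3.58
eef_pos: [0.5309, 0.4098, 0.0404]
eef_rot: [0.0, 0.064, 0.998, -0.0]
wrist_force: [-0.9, -1.9, 1.8]
opening: 0.271
grasp_force: 62.5
```

Emit:
{"name": "servo_tool", "arguments": {"steps": [{"dx":0,"dy":0,"dz":0.15,"wx":0,"wy":0,"wz":0},{"dx":0,"dy":0,"dz":0.35,"wx":0,"wy":0,"wz":0},{"dx":0,"dy":0,"dz":0.6,"wx":0,"wy":0,"wz":0},{"dx":0,"dy":0,"dz":0.8,"wx":0,"wy":0,"wz":0},{"dx":0,"dy":0,"dz":1.0,"wx":0,"wy":0,"wz":0}]}}

```text
time_s: 4.0
eef_pos: [0.5306, 0.41, 0.142]
eef_rot: [-0.0, 0.064, 0.998, 0.0]
wrist_force: [-0.3, -0.3, -3.0]
opening: 0.272
grasp_force: 61.9
```

Emit:
{"name": "servo_tool", "arguments": {"steps": [{"dx":0,"dy":-0.1,"dz":0.05,"wx":0,"wy":0,"wz":0.003},{"dx":-0.02,"dy":-0.3,"dz":0.1,"wx":0,"wy":0,"wz":0.007},{"dx":-0.05,"dy":-0.5,"dz":0.15,"wx":0,"wy":0,"wz":0.011},{"dx":-0.08,"dy":-0.7,"dz":0.2,"wx":0,"wy":0,"wz":0.015},{"dx":-0.1,"dy":-0.9,"dz":0.2,"wx":0,"wy":0,"wz":0.018}]}}

```text
time_s: 4.42
eef_pos: [0.5203, 0.3185, 0.1606]
eef_rot: [0.0, 0.035, 0.999, -0.0]
wrist_force: [1.4, -0.3, -2.8]
opening: 0.269
grasp_force: 62.0
```

Emit:
{"name": "servo_tool", "arguments": {"steps": [{"dx":0,"dy":-0.2,"dz":0,"wx":0,"wy":0,"wz":0},{"dx":0,"dy":-0.4,"dz":0,"wx":0,"wy":0,"wz":0},{"dx":0,"dy":-0.6,"dz":0,"wx":0,"wy":0,"wz":0},{"dx":0,"dy":-0.8,"dz":0,"wx":0,"wy":0,"wz":0},{"dx":0,"dy":-1.0,"dz":0,"wx":0,"wy":0,"wz":0}]}}

```text
time_s: 4.83
eef_pos: [0.5198, 0.2182, 0.1595]
eef_rot: [-0.001, 0.035, 0.999, -0.0]
wrist_force: [0.4, 0.6, -2.4]
opening: 0.275
grasp_force: 62.0
```

Emit:
{"name": "servo_tool", "arguments": {"steps": [{"dx":0,"dy":-0.2,"dz":0,"wx":0,"wy":0,"wz":0},{"dx":0,"dy":-0.4,"dz":0,"wx":0,"wy":0,"wz":0},{"dx":0,"dy":-0.6,"dz":0,"wx":0,"wy":0,"wz":0},{"dx":0,"dy":-0.8,"dz":0,"wx":0,"wy":0,"wz":0},{"dx":0,"dy":-1.0,"dz":0,"wx":0,"wy":0,"wz":0}]}}

```text
time_s: 5.25
eef_pos: [0.5197, 0.1184, 0.1595]
eef_rot: [-0.001, 0.035, 0.999, -0.0]
wrist_force: [0.9, -0.2, -3.0]
opening: 0.272
grasp_force: 62.0
```

Emit:
{"name": "servo_tool", "arguments": {"steps": [{"dx":0,"dy":-0.2,"dz":0,"wx":0,"wy":0,"wz":0},{"dx":0,"dy":-0.4,"dz":0,"wx":0,"wy":0,"wz":0},{"dx":0,"dy":-0.6,"dz":0,"wx":0,"wy":0,"wz":0},{"dx":0,"dy":-0.8,"dz":0,"wx":0,"wy":0,"wz":0},{"dx":0,"dy":-1.0,"dz":0,"wx":0,"wy":0,"wz":0}]}}

```text
time_s: 5.67
eef_pos: [0.5197, 0.0186, 0.1596]
eef_rot: [-0.001, 0.035, 0.999, 0.0]
wrist_force: [0.1, 0.6, -2.4]
opening: 0.273
grasp_force: 62.0
```

Emit:
{"name": "servo_tool", "arguments": {"steps": [{"dx":0,"dy":-0.2,"dz":0,"wx":0,"wy":0,"wz":0},{"dx":0,"dy":-0.4,"dz":0,"wx":0,"wy":0,"wz":0},{"dx":0,"dy":-0.6,"dz":0,"wx":0,"wy":0,"wz":0},{"dx":0,"dy":-0.8,"dz":0,"wx":0,"wy":0,"wz":0},{"dx":0,"dy":-0.9,"dz":0,"wx":0,"wy":0,"wz":0}]}}

```text
time_s: 6.08
eef_pos: [0.5199, -0.0723, 0.1597]
eef_rot: [-0.001, 0.036, 0.999, -0.0]
wrist_force: [1.3, -0.2, -2.9]
opening: 0.271
grasp_force: 61.9
```

Run:
```python
from h import *
c=cam('scene');save(c,'s1.png',(140,130,400,320),3);o=ctrl.get_obs();print(o['time_s'],o['eef_pos'],o['eef_rot'],o['opening'],o['wrist_force'])
```

```text
6.1333 [ 0.52016403 -0.07312901  0.15986216] [-3.54797427e-04  3.64712175e-02  9.99334504e-01 -5.22563256e-04] 0.2719645340227688 [ 0.48736097 -1.56847804 -1.91926634]
```

View pics/s1.png

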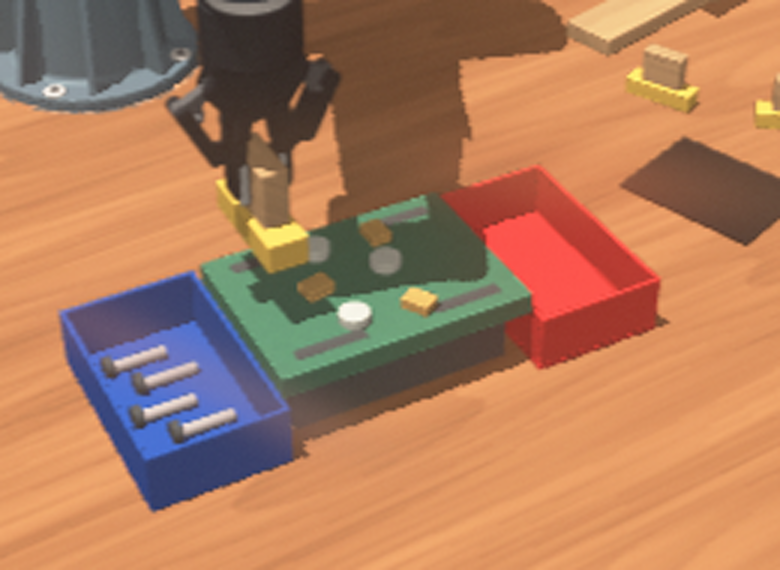

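The scraper is held upright behind the chips, and all six are still on the plate. I'll lower it and wipe the near half.

Emit:
{"name": "servo_tool", "arguments": {"steps": [{"dx":0,"dy":0.02,"dz":-0.15,"wx":0,"wy":0,"wz":0},{"dx":0,"dy":0.02,"dz":-0.3,"wx":0,"wy":0,"wz":0},{"dx":0,"dy":0.02,"dz":-0.45,"wx":0,"wy":0,"wz":0},{"dx":0,"dy":0.02,"dz":-0.52,"wx":0,"wy":0,"wz":0},{"dx":0,"dy":0.02,"dz":-0.52,"wx":0,"wy":0,"wz":0}]}}

```text
time_s: 6.55
eef_pos: [0.5198, -0.0675, 0.1073]
eef_rot: [-0.001, 0.035, 0.999, 0.0]
wrist_force: [-0.1, 0.3, -1.7]
opening: 0.276
grasp_force: 62.0
```

Emit:
{"name": "servo_tool", "arguments": {"steps": [{"dx":0.007,"dy":0.1,"dz":0,"wx":0,"wy":0,"wz":0},{"dx":0.018,"dy":0.25,"dz":0,"wx":0,"wy":0,"wz":0},{"dx":0.029,"dy":0.4,"dz":0,"wx":0,"wy":0,"wz":0},{"dx":0.039,"dy":0.55,"dz":0,"wx":0,"wy":0,"wz":0},{"dx":0.05,"dy":0.7,"dz":0,"wx":0,"wy":0,"wz":0}]}}

```text
time_s: 6.97
eef_pos: [0.5259, 0.0035, 0.1087]
eef_rot: [0.0, 0.035, 0.999, 0.0]
wrist_force: [0.7, -0.1, -3.0]
opening: 0.27
grasp_force: 62.1
```

Emit:
{"name": "servo_tool", "arguments": {"steps": [{"dx":0.01,"dy":0.14,"dz":0,"wx":0,"wy":0,"wz":0},{"dx":0.02,"dy":0.28,"dz":0,"wx":0,"wy":0,"wz":0},{"dx":0.03,"dy":0.42,"dz":0,"wx":0,"wy":0,"wz":0},{"dx":0.04,"dy":0.56,"dz":0,"wx":0,"wy":0,"wz":0},{"dx":0.05,"dy":0.7,"dz":0,"wx":0,"wy":0,"wz":0}]}}

```text
time_s: 7.38
eef_pos: [0.5307, 0.0737, 0.1087]
eef_rot: [0.0, 0.035, 0.999, 0.0]
wrist_force: [-0.2, -0.1, -2.7]
opening: 0.275
grasp_force: 62.1
```

Emit:
{"name": "servo_tool", "arguments": {"steps": [{"dx":0.009,"dy":0.12,"dz":0,"wx":0,"wy":0,"wz":0},{"dx":0.017,"dy":0.24,"dz":0,"wx":0,"wy":0,"wz":0},{"dx":0.025,"dy":0.35,"dz":0,"wx":0,"wy":0,"wz":0},{"dx":0.032,"dy":0.45,"dz":0,"wx":0,"wy":0,"wz":0},{"dx":0.036,"dy":0.5,"dz":0,"wx":0,"wy":0,"wz":0}]}}

```text
time_s: 7.8
eef_pos: [0.5344, 0.1234, 0.1083]
eef_rot: [0.0, 0.035, 0.999, 0.0]
wrist_force: [-1.7, -1.1, -3.5]
opening: 0.278
grasp_force: 62.2
```

Emit:
{"name": "servo_tool", "arguments": {"steps": [{"dx":0,"dy":0,"dz":0,"wx":0,"wy":0,"wz":0},{"dx":0,"dy":0,"dz":0.15,"wx":0,"wy":0,"wz":0},{"dx":0,"dy":0,"dz":0.35,"wx":0,"wy":0,"wz":0},{"dx":0,"dy":0,"dz":0.5,"wx":0,"wy":0,"wz":0},{"dx":0,"dy":0,"dz":0.5,"wx":0,"wy":0,"wz":0}]}}

```text
time_s: 8.22
eef_pos: [0.5369, 0.1214, 0.1617]
eef_rot: [0.003, 0.036, 0.999, 0.0]
wrist_force: [0.7, -0.4, -2.2]
opening: 0.274
grasp_force: 62.2
```

Run:
```python
from m import *
c=cam('scene');save(c,'s2.png',(140,130,400,320),3);o=ctrl.get_obs();print(o['time_s'],o['eef_pos'],o['eef_rot'],o['opening'],o['wrist_force'])
```

```text
8.2667 [0.53593417 0.12138543 0.15993492] [ 1.99721992e-03  3.57466768e-02  9.99358887e-01 -1.61865193e-05] 0.26961345464780473 [ 0.58861738  0.24444808 -3.3507849 ]
```

View pics/s2.png

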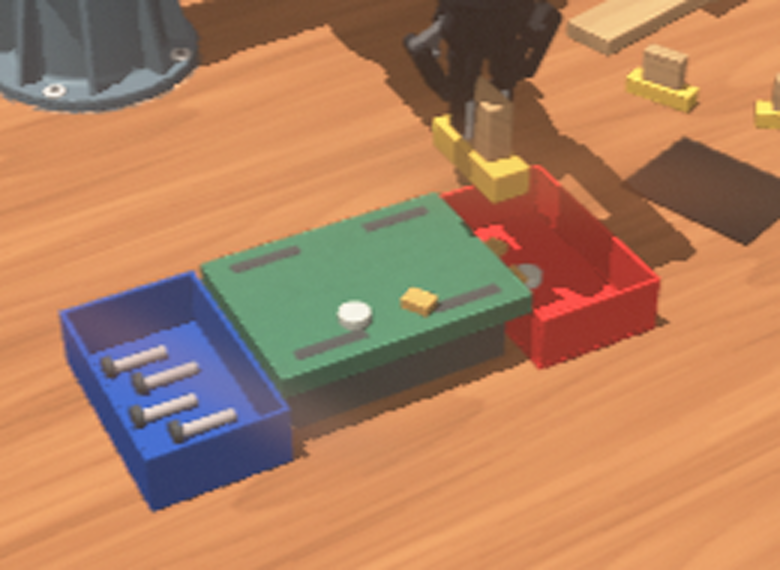

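Four chips have been wiped off the near half. A disc at (353,315) and a brass piece at (419,301) remain. I'll go back for the second stroke.

Emit:
{"name": "servo_tool", "arguments": {"steps": [{"dx":0.06,"dy":-0.2,"dz":0,"wx":0,"wy":0,"wz":0},{"dx":0.12,"dy":-0.4,"dz":0,"wx":0,"wy":0,"wz":0},{"dx":0.18,"dy":-0.6,"dz":0,"wx":0,"wy":0,"wz":0},{"dx":0.24,"dy":-0.8,"dz":0,"wx":0,"wy":0,"wz":0},{"dx":0.3,"dy":-1.0,"dz":0,"wx":0,"wy":0,"wz":0}]}}

```text
time_s: 8.68
eef_pos: [0.5636, 0.0207, 0.1565]
eef_rot: [-0.001, 0.036, 0.999, 0.0]
wrist_force: [0.7, 0.9, -3.3]
opening: 0.272
grasp_force: 62.1
```

Emit:
{"name": "servo_tool", "arguments": {"steps": [{"dx":0.06,"dy":-0.2,"dz":0,"wx":0,"wy":0,"wz":0},{"dx":0.12,"dy":-0.4,"dz":0,"wx":0,"wy":0,"wz":0},{"dx":0.18,"dy":-0.6,"dz":0,"wx":0,"wy":0,"wz":0},{"dx":0.24,"dy":-0.8,"dz":0,"wx":0,"wy":0,"wz":0},{"dx":0.24,"dy":-0.93,"dz":0,"wx":0,"wy":0,"wz":0}]}}

```text
time_s: 9.1
eef_pos: [0.5884, -0.0733, 0.1567]
eef_rot: [-0.001, 0.036, 0.999, -0.0]
wrist_force: [0.4, -0.3, -2.5]
opening: 0.276
grasp_force: 62.0
```

Emit:
{"name": "servo_tool", "arguments": {"steps": [{"dx":0,"dy":0,"dz":-0.05,"wx":0,"wy":0,"wz":0},{"dx":0,"dy":0,"dz":-0.2,"wx":0,"wy":0,"wz":0},{"dx":0,"dy":0,"dz":-0.35,"wx":0,"wy":0,"wz":0},{"dx":0,"dy":0,"dz":-0.5,"wx":0,"wy":0,"wz":0},{"dx":0,"dy":0,"dz":-0.5,"wx":0,"wy":0,"wz":0}]}}

```text
time_s: 9.52
eef_pos: [0.587, -0.0703, 0.1058]
eef_rot: [-0.001, 0.035, 0.999, 0.0]
wrist_force: [-1.3, 0.3, -2.6]
opening: 0.278
grasp_force: 62.1
```

Run:
```python
from m import *
c=cam('top');save(c,'t2.png',(190,140,400,250),3.6);o=ctrl.get_obs();print(o['time_s'],o['eef_pos'],o['eef_rot'])
```

```text
9.5667 [ 0.5870233  -0.07020322  0.10639617] [-1.50955814e-03  3.53755290e-02  9.99372785e-01  5.73701122e-04]
```

View pics/t2.png

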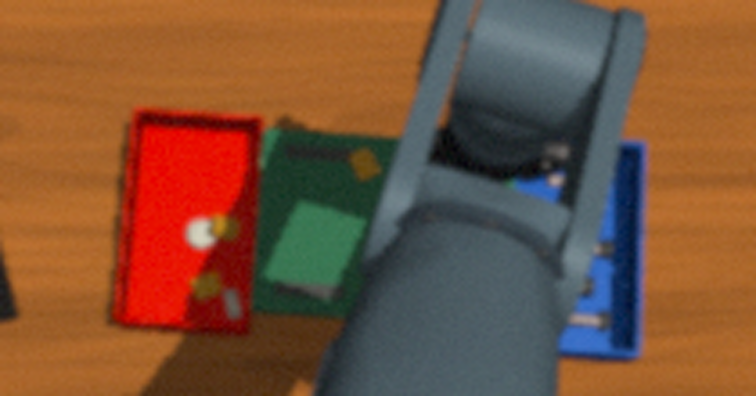

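All four wiped chips are in the red tray: discs at (200,232) and (232,303), brass at (222,228) and (205,285). Now the second stroke.

Emit:
{"name": "servo_tool", "arguments": {"steps": [{"dx":0.007,"dy":0.1,"dz":0,"wx":0,"wy":0,"wz":0},{"dx":0.018,"dy":0.25,"dz":0,"wx":0,"wy":0,"wz":0},{"dx":0.029,"dy":0.4,"dz":0,"wx":0,"wy":0,"wz":0},{"dx":0.039,"dy":0.55,"dz":0,"wx":0,"wy":0,"wz":0},{"dx":0.05,"dy":0.7,"dz":0,"wx":0,"wy":0,"wz":0}]}}

```text
time_s: 9.98
eef_pos: [0.593, 0.0007, 0.1082]
eef_rot: [-0.0, 0.035, 0.999, 0.0]
wrist_force: [-0.5, 0.4, -4.0]
opening: 0.276
grasp_force: 62.1
```

Emit:
{"name": "servo_tool", "arguments": {"steps": [{"dx":0.01,"dy":0.14,"dz":0,"wx":0,"wy":0,"wz":0},{"dx":0.02,"dy":0.28,"dz":0,"wx":0,"wy":0,"wz":0},{"dx":0.03,"dy":0.42,"dz":0,"wx":0,"wy":0,"wz":0},{"dx":0.04,"dy":0.56,"dz":0,"wx":0,"wy":0,"wz":0},{"dx":0.05,"dy":0.7,"dz":0,"wx":0,"wy":0,"wz":0}]}}

```text
time_s: 10.4
eef_pos: [0.5985, 0.0703, 0.1083]
eef_rot: [-0.0, 0.035, 0.999, 0.0]
wrist_force: [0.6, 0.1, -3.1]
opening: 0.277
grasp_force: 62.1
```

Emit:
{"name": "servo_tool", "arguments": {"steps": [{"dx":0.009,"dy":0.12,"dz":0,"wx":0,"wy":0,"wz":0},{"dx":0.017,"dy":0.24,"dz":0,"wx":0,"wy":0,"wz":0},{"dx":0.025,"dy":0.35,"dz":0,"wx":0,"wy":0,"wz":0},{"dx":0.032,"dy":0.45,"dz":0,"wx":0,"wy":0,"wz":0},{"dx":0.036,"dy":0.5,"dz":0,"wx":0,"wy":0,"wz":0}]}}

```text
time_s: 10.82
eef_pos: [0.6021, 0.1204, 0.1082]
eef_rot: [-0.0, 0.035, 0.999, 0.0]
wrist_force: [-0.0, 0.6, -3.6]
opening: 0.275
grasp_force: 62.1
```

Emit:
{"name": "servo_tool", "arguments": {"steps": [{"dx":0,"dy":0,"dz":0,"wx":0,"wy":0,"wz":0},{"dx":0,"dy":0,"dz":0.15,"wx":0,"wy":0,"wz":0},{"dx":0,"dy":0,"dz":0.35,"wx":0,"wy":0,"wz":0},{"dx":0,"dy":0,"dz":0.5,"wx":0,"wy":0,"wz":0},{"dx":0,"dy":0,"dz":0.5,"wx":0,"wy":0,"wz":0}]}}

```text
time_s: 11.23
eef_pos: [0.6045, 0.1183, 0.1621]
eef_rot: [0.003, 0.036, 0.999, -0.0]
wrist_force: [0.6, 0.6, -2.9]
opening: 0.27
grasp_force: 62.1
```

Emit:
{"name": "servo_tool", "arguments": {"steps": [{"dx":-0.06,"dy":0.15,"dz":0,"wx":0,"wy":0,"wz":0},{"dx":-0.14,"dy":0.35,"dz":0,"wx":0,"wy":0,"wz":0},{"dx":-0.22,"dy":0.55,"dz":0,"wx":0,"wy":0,"wz":0},{"dx":-0.3,"dy":0.75,"dz":0,"wx":0,"wy":0,"wz":0},{"dx":-0.38,"dy":0.95,"dz":0,"wx":0,"wy":0,"wz":0}]}}

```text
time_s: 11.65
eef_pos: [0.5633, 0.214, 0.1571]
eef_rot: [-0.001, 0.036, 0.999, -0.0]
wrist_force: [0.3, 0.3, -2.8]
opening: 0.274
grasp_force: 62.1
```

Emit:
{"name": "servo_tool", "arguments": {"steps": [{"dx":-0.06,"dy":0.2,"dz":0,"wx":0,"wy":0,"wz":0},{"dx":-0.12,"dy":0.4,"dz":0,"wx":0,"wy":0,"wz":0},{"dx":-0.18,"dy":0.6,"dz":0,"wx":0,"wy":0,"wz":0},{"dx":-0.24,"dy":0.8,"dz":0,"wx":0,"wy":0,"wz":0},{"dx":-0.28,"dy":0.95,"dz":0,"wx":0,"wy":0,"wz":0}]}}

```text
time_s: 12.07
eef_pos: [0.535, 0.3098, 0.157]
eef_rot: [-0.001, 0.035, 0.999, -0.0]
wrist_force: [0.2, 0.3, -2.7]
opening: 0.272
grasp_force: 62.1
```

Run:
```python
from m import *
c=cam('top');a=c['frame'][140:250,190:400];s=cam('scene')['frame'][150:290,180:390]
im=np.vstack([cv2.resize(a,(525,275),interpolation=2),cv2.resize(s,(525,310),interpolation=2)])
cv2.imwrite('pics/ts3.png',im[:,:,::-1]);o=ctrl.get_obs();print(o['time_s'],o['eef_pos'],o['eef_rot'])
```

```text
12.1667 [0.53478584 0.31050835 0.15710405] [-7.05640308e-04  3.43141521e-02  9.99410846e-01  4.25303660e-05]
```

View pics/ts3.png

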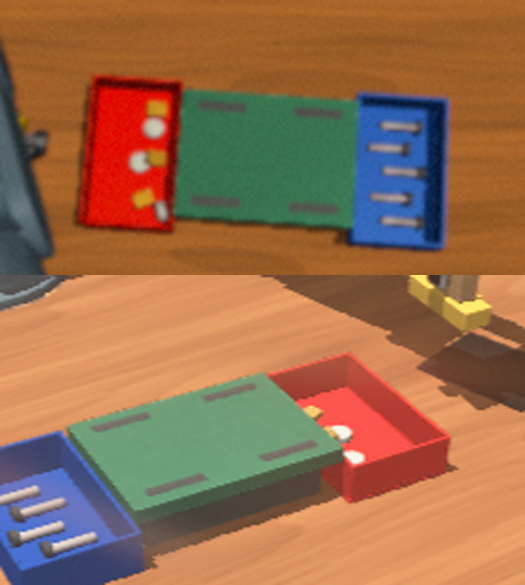

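All six chips are in the red tray: top panel brass at (157,107), (156,157), (143,198), discs at (153,127), (139,160), (161,210). The table is clear. Now I'll return the scraper to the mat.

Emit:
{"name": "servo_tool", "arguments": {"steps": [{"dx":0,"dy":0.2,"dz":0,"wx":0,"wy":0,"wz":0},{"dx":0,"dy":0.4,"dz":0,"wx":0,"wy":0,"wz":0},{"dx":0,"dy":0.6,"dz":0,"wx":0,"wy":0,"wz":0},{"dx":0,"dy":0.8,"dz":0,"wx":0,"wy":0,"wz":0},{"dx":0,"dy":0.93,"dz":0,"wx":0,"wy":0,"wz":0}]}}

```text
time_s: 12.58
eef_pos: [0.5362, 0.4023, 0.1574]
eef_rot: [-0.0, 0.036, 0.999, -0.0]
wrist_force: [1.1, 0.0, -3.0]
opening: 0.272
grasp_force: 62.0
```

Emit:
{"name": "servo_tool", "arguments": {"steps": [{"dx":0,"dy":0,"dz":-0.2,"wx":0,"wy":0,"wz":0},{"dx":0,"dy":0,"dz":-0.4,"wx":0,"wy":0,"wz":0},{"dx":0,"dy":0,"dz":-0.6,"wx":0,"wy":0,"wz":0},{"dx":0,"dy":0,"dz":-0.8,"wx":0,"wy":0,"wz":0},{"dx":0,"dy":0,"dz":-1.0,"wx":0,"wy":0,"wz":0}]}}

```text
time_s: 13.0
eef_pos: [0.5363, 0.4007, 0.0567]
eef_rot: [-0.0, 0.036, 0.999, -0.0]
wrist_force: [0.7, -0.3, -3.1]
opening: 0.273
grasp_force: 62.2
```

Emit:
{"name": "servo_tool", "arguments": {"steps": [{"dx":0,"dy":0,"dz":-0.05,"wx":0,"wy":0,"wz":0},{"dx":0,"dy":0,"dz":-0.1,"wx":0,"wy":0,"wz":0},{"dx":0,"dy":0,"dz":-0.14,"wx":0,"wy":0,"wz":0},{"dx":0,"dy":0,"dz":-0.16,"wx":0,"wy":0,"wz":0},{"dx":0,"dy":0,"dz":-0.16,"wx":0,"wy":0,"wz":0}]}}

```text
time_s: 13.42
eef_pos: [0.5366, 0.4019, 0.043]
eef_rot: [0.001, 0.036, 0.999, 0.0]
wrist_force: [0.4, 0.2, -3.0]
opening: 0.275
grasp_force: 62.0
```

Still hanging free (-3 N), so I'll lower a few mm more.

Emit:
{"name": "servo_tool", "arguments": {"steps": [{"dx":0,"dy":0,"dz":-0.007,"wx":0,"wy":0,"wz":0},{"dx":0,"dy":0,"dz":-0.014,"wx":0,"wy":0,"wz":0},{"dx":0,"dy":0,"dz":-0.02,"wx":0,"wy":0,"wz":0},{"dx":0,"dy":0,"dz":-0.02,"wx":0,"wy":0,"wz":0},{"dx":0,"dy":0,"dz":-0.02,"wx":0,"wy":0,"wz":0}]}}

```text
time_s: 13.83
eef_pos: [0.5361, 0.402, 0.0405]
eef_rot: [0.0, 0.035, 0.999, 0.0]
wrist_force: [-0.6, -0.5, -3.1]
opening: 0.276
grasp_force: 62.0
```

Emit:
{"name": "servo_tool", "arguments": {"steps": [{"dx":0,"dy":0,"dz":-0.005,"wx":0,"wy":0,"wz":0},{"dx":0,"dy":0,"dz":-0.01,"wx":0,"wy":0,"wz":0},{"dx":0,"dy":0,"dz":-0.01,"wx":0,"wy":0,"wz":0},{"dx":0,"dy":0,"dz":-0.01,"wx":0,"wy":0,"wz":0},{"dx":0,"dy":0,"dz":-0.01,"wx":0,"wy":0,"wz":0}]}}

```text
time_s: 14.25
eef_pos: [0.536, 0.4019, 0.0392]
eef_rot: [-0.0, 0.035, 0.999, -0.0]
wrist_force: [-0.3, 0.6, -2.7]
opening: 0.273
grasp_force: 62.2
```

Emit:
{"name": "servo_tool", "arguments": {"steps": [{"dx":0,"dy":0,"dz":-0.005,"wx":0,"wy":0,"wz":0},{"dx":0,"dy":0,"dz":-0.01,"wx":0,"wy":0,"wz":0},{"dx":0,"dy":0,"dz":-0.01,"wx":0,"wy":0,"wz":0},{"dx":0,"dy":0,"dz":-0.01,"wx":0,"wy":0,"wz":0},{"dx":0,"dy":0,"dz":-0.01,"wx":0,"wy":0,"wz":0}]}}

```text
time_s: 14.67
eef_pos: [0.5361, 0.4019, 0.0391]
eef_rot: [0.0, 0.035, 0.999, -0.0]
wrist_force: [-3.4, -2.1, 5.2]
opening: 0.27
grasp_force: 63.2
```

Contact with the mat, +5 N. Releasing and retreating.

Emit:
{"name": "servo_tool", "arguments": {"steps": [{"dx":0,"dy":0,"dz":0.005,"wx":0,"wy":0,"wz":0},{"dx":0,"dy":0,"dz":0.005,"wx":0,"wy":0,"wz":0},{"dx":0,"dy":0,"dz":0.005,"wx":0,"wy":0,"wz":0},{"dx":0,"dy":0,"dz":0.005,"wx":0,"wy":0,"wz":0},{"dx":0,"dy":0,"dz":0.005,"wx":0,"wy":0,"wz":0}], "jaw": 1}}

```text
time_s: 15.08
eef_pos: [0.5361, 0.4019, 0.0387]
eef_rot: [0.0, 0.035, 0.999, 0.0]
wrist_force: [-0.0, -0.9, -0.2]
opening: 0.961
grasp_force: 0.0
```

Emit:
{"name": "servo_tool", "arguments": {"steps": [{"dx":0,"dy":0,"dz":0,"wx":0,"wy":0,"wz":0},{"dx":0,"dy":0,"dz":0,"wx":0,"wy":0,"wz":0},{"dx":0,"dy":0,"dz":0,"wx":0,"wy":0,"wz":0},{"dx":0,"dy":0,"dz":0.1,"wx":0,"wy":0,"wz":0},{"dx":0,"dy":0,"dz":0.2,"wx":0,"wy":0,"wz":0}]}}

```text
time_s: 15.5
eef_pos: [0.5355, 0.4016, 0.0588]
eef_rot: [-0.001, 0.035, 0.999, -0.0]
wrist_force: [0.4, 0.2, 1.0]
opening: 1.001
grasp_force: 0.0
```

Emit:
{"name": "servo_tool", "arguments": {"steps": [{"dx":0,"dy":0,"dz":0.2,"wx":0,"wy":0,"wz":0},{"dx":0,"dy":0,"dz":0.4,"wx":0,"wy":0,"wz":0},{"dx":0,"dy":0,"dz":0.6,"wx":0,"wy":0,"wz":0},{"dx":0,"dy":0,"dz":0.8,"wx":0,"wy":0,"wz":0},{"dx":0,"dy":0,"dz":1.0,"wx":0,"wy":0,"wz":0}]}}

```text
time_s: 15.92
eef_pos: [0.5364, 0.4021, 0.1614]
eef_rot: [0.001, 0.035, 0.999, 0.0]
wrist_force: [0.1, -0.2, -0.4]
opening: 0.997
grasp_force: 0.0
```

Emit:
{"name": "servo_tool", "arguments": {"steps": [{"dx":-0.2,"dy":0,"dz":0.1,"wx":0,"wy":0,"wz":0},{"dx":-0.4,"dy":0,"dz":0.2,"wx":0,"wy":0,"wz":0},{"dx":-0.6,"dy":0,"dz":0.3,"wx":0,"wy":0,"wz":0},{"dx":-0.8,"dy":0,"dz":0.3,"wx":0,"wy":0,"wz":0},{"dx":-0.8,"dy":0,"dz":0.3,"wx":0,"wy":0,"wz":0}]}}

```text
time_s: 16.33
eef_pos: [0.4535, 0.4027, 0.1911]
eef_rot: [0.0, 0.034, 0.999, 0.001]
wrist_force: [0.1, 0.4, -0.8]
opening: 0.999
grasp_force: 0.0
```

Run:
```python
from m import *
c=cam('scene');save(c,'s4.png',(50,120,470,370),1.9);o=ctrl.get_obs();print(o['time_s'],o['eef_pos'],o['wrist_force'],o['opening'])
```

```text
16.3833 [0.45504694 0.40247448 0.1907342 ] [ 0.19826364 -0.03534585 -0.47063602] 1.0046278366685675
```

View pics/s4.png

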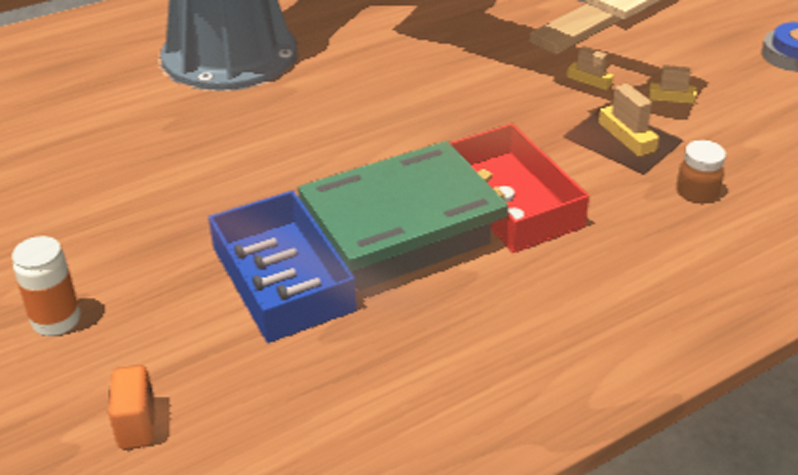

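The scraper stands upright on the mat at (628,125) and has been released. The table is clear and the other objects are undisturbed.

```bash
python3 -c "
from bench import workorder
print(workorder.hand_in())"
```

```text
the job is handed in; nothing more can be done
None
```

The job is handed in: all six chips are in the red scrap tray, and the scraper stands upright and released on its mat; the hand-in returned no verdict.

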